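Feed the reference discs through the gate

TASK

Feed the three reference discs lying on the analyser's loading tray into its drop slot: with the fingertips, sweep them flat along the deck and out through the narrow gate between the green posts one at a time, first the white disc, then the blue, then the black. Do not pick any disc up, and leave the amber vial, the brass weight and everything else around where they stand.

Things in the scene. Friction and masses are not known exactly. Their poses are not given: they have to be found in the camera images.
- tray: Fixed tray. Origin at its underside on the centre line; y points along the deck to gate and slot, z up. Grey deck 75 mm above the table: x -100..100, y -140..115 mm. Cream rims 10 mm above the deck on both long sides and the back. Cream front wall, y 115..121, 14 mm above the deck, with the gate at x = 0: 36 mm wide between green posts (8 mm thick, 16 mm above the deck).
- gate (a point): Middle of the gate at deck height, at the near face of the wall (tray x 0, y 115, z 75 mm). The deck ends here: a disc pushed through tips over the edge and falls into the slot once its centre is a few mm past this point.
- slot (a point): Middle of the floor of the drop slot, an open black box behind the gate: inside 70 mm (x) by 66 mm (y), tray y 121..187, floor 70 mm below the deck, walls 4 mm higher than the deck.
- disc_white: Round flat reference disc, 28 mm across, 8 mm thick, 20 g, steel rim with a white face; lies flat and loose on the tray's deck. Origin at the centre of its underside; z is its axis (up).
- disc_blue: Round flat reference disc, 28 mm across, 8 mm thick, 20 g, steel rim with a blue face; lies flat and loose on the tray's deck. Origin at the centre of its underside; z is its axis (up).
- disc_black: Round flat reference disc, 28 mm across, 8 mm thick, 20 g, steel rim with a black face; lies flat and loose on the tray's deck. Origin at the centre of its underside; z is its axis (up).
- vial: Amber glass vial with a red cap, 20 mm across, 38 mm tall, 25 g, standing loose on the deck. Origin at the centre of its underside, z up. To be left alone.
- weight: Brass knobbed weight, 20 mm across, 32 mm tall, 60 g, standing loose on the deck. Origin at the centre of its underside, z up. To be left alone.
- mouse: White computer mouse, 105 x 58 x 28 mm, on a black pad on the table; origin at the centre of its underside. To be left alone.
- dispersant: White plastic bottle with a blue cap, 64 mm across, 150 mm tall, standing on the table; origin at the centre of its underside. To be left alone.
- mug: Blue mug, 80 mm across, 92 mm tall, handle on its +y side, standing on the table; origin at the centre of its underside. To be left alone.
- driver: Screwdriver with a green handle, lying on the table along its x axis, origin on its length at the table. To be left alone.

How it is judged (in metres and radians):
On the way, in this order (a step that is already met when the one before it is completed fails the run):
1. the white disc has gone through the gate into the slot (z of disc_white in the frame of tray below 0.063 m and y of disc_white in the frame of tray between 0.115 and 0.19 m and x of disc_white in the frame of tray between -0.037 and 0.037 m), for 0.1 s.
2. the blue disc has gone through the gate into the slot (z of disc_blue in the frame of tray below 0.063 m and y of disc_blue in the frame of tray between 0.115 and 0.19 m and x of disc_blue in the frame of tray between -0.037 and 0.037 m), for 0.1 s.
3. the black disc has gone through the gate into the slot (z of disc_black in the frame of tray below 0.063 m and y of disc_black in the frame of tray between 0.115 and 0.19 m and x of disc_black in the frame of tray between -0.037 and 0.037 m), for 0.1 s.
At the end, for the whole second after the job is handed in: All three discs lie at rest inside the black slot box, origins at least 12 mm below deck level, having gone in white, blue, black, none ever lifted over 12 mm off the deck; vial and weight moved under 12 mm, the other things under 20 mm, none knocked over (all of step 1 and all of step 2 and all of step 3 and linear speed of each of disc_white, disc_blue, disc_black below 0.03 m/s); the robot touches nothing.
It fails at once if a disc is lifted more than 12 mm off the deck instead of being swept (z of any of disc_white, disc_blue, disc_black in the frame of tray above 0.087 m).
It fails at once if the vial or the weight is moved more than 12 mm (distance of any of vial, weight from where it was at the start of the episode above 0.012 m).
It fails at once if the mouse, bottle, mug or screwdriver is moved more than 20 mm (distance of any of mouse, dispersant, mug, driver from where it was at the start of the episode above 0.02 m).
It fails at once if the vial, weight, bottle or mug is knocked over (angle between any of vial, weight, dispersant, mug's own z axis and vertical above 0.5 rad).
It also fails if it takes over 58 s, if anything falls off the work surface, if the arm or the gripper's body presses on something with over 40 N, if the wrist force passes 120 N, or if a joint passes its speed limit or range.

ROBOT

A 6-joint arm with a two-finger parallel gripper is mounted at the origin on the work surface. World frame = base frame: x ahead of the robot, y to its left, z up, the work surface at z = 0. Lengths are in mm, angles in rad, forces in N, time in s.
With the tool pointing down it reaches from about 350 to 875 mm from the base axis. Payload 4.2 kg.
Tool frame: the origin (TCP) lies at the very end of the fingers, on their centre line; the grasp point (between the pads) lies 19 mm behind it; y points along the fingers, z is the direction in which the jaws open and shut, and the axes are right-handed (so a half turn about y gives the same grasp; the last joint's range is limited). The gripper opens to 85 mm and grips with 20 to 120 N. Pads are 22 mm wide; open, the fingers measure 114 mm over their backs; the gripper's body (76 mm by 85 mm) begins 54 mm behind the grasp point. The pads swing forward as they close: fully open they stand 13 mm farther back than shut.
Start: joints at [0.259, 0.385, 0.008, 0, -1.194, -0.259], TCP at [624.979, 0.025, 231.312] pointing down, gripper open.
Joint ranges: [-3.14, 3.14], [-1.21, 2.06], [-1.07, 1.41], [-3.16, 2.05], [-2.99, -0.16], [-3.1, 3.1]. Speed limits (rad/s): [2.79, 2.79, 3.14, 3.14, 3.14, 3.14].

INTERFACE

Orientations are given as a unit quaternion [x, y, z, w].
In Python, from bench import arm gives the robot as it stands.
- The arm moves only by the shell command python3 -m creep 'ROWS'. ROWS is JSON, a list of rows, each an object with "delta_pos": the shift along the tool's x, y, z in mm, a list of three; "rot": the turn, a rotation vector about the tool's x, y, z in rad, a list of three; "jaw": the finger opening in mm, from 0 to 85.4. A call has exactly 10 rows; each row shifts and turns the commanded pose from where the row before left it, along the tool's axes as they then stand; what a row does not reach is not made up. A row lasts 1/12 s, in which the tool goes at most 41.7 mm and 7.16 degrees, less where a joint would pass 70% of its speed; a pose out of reach is approached as far as the arm can. A call is refused whole if a number of a shift passes 41.7 or a number of a turn 0.125, either way. A call with a gripper value outside its range is refused whole. The fingers move at their own pace and stop on an object; the grip force is fixed at half the most. Time passes only in rows, so rows that do not move let the fingers close, or fill a call up. It gives the time, the measured TCP pose, the force and the opening at its end, in the units of the state.
- arm.read_state(): the state, without advancing time (a new reading comes with each control period).
- arm.get_image(name): name is "scene" or "side" or "wrist"; returns the picture (384x512x3 uint8, red, green, blue); there is no depth.
- arm.calibration(name): a dict with "intrinsics" (3x3 intrinsics, pixels), "dist_coeffs" ([k1, k2, p1, p2, k3] as OpenCV has them; the pictures are not rectified), "R" (3x3) and "t" (3): a world point X has camera coordinates R X + t. Camera axes: x right, y down, z forward; pixel columns grow to the right and rows downward; lengths in mm; the calibration is good to about 2 mm. A picture is of the moment at which its call begins: read the wrist's pose just before it. calibration takes no time and is no camera call; for the wrist camera it gives the pose at the moment of the call.
- arm.job_done(): hands the job in, once; it reports no verdict.
Trained networks look in the newest picture that a camera, given by its name, has taken for a name from the list of things; names that differ only in an ending like _2 or _b are one class to them, and where a whole thing is asked for, a point or a joint stands for the part that bears it (a point fixed in the world has none). Each returns a list of dicts, best first, with "p" (0 to 1); they miss things now and then, are a little off and sometimes report something else, mostly with a low value. They report only what shows in the picture. A call takes as long as a camera call.
- arm.find_in(camera, target): "location" ([column, row] in pixels, amid what is visible of it).
- arm.masks_of(camera, target): "pixels" (384x512 bool, what is visible of it) and "location" ([column, row] in pixels, amid what is visible of it).
The state is a dict: "clock": time; "joints": joint angles; "joint_vel": joint speeds; "joint_efforts": joint torques, N m; "position": TCP position; "ee_rot": TCP orientation; "contact_force": force on the tool from outside, world axes, zero at the start; "wrist_torque": the same for the moment, N m; "gripper_width": finger opening in mm.
Only numpy, scipy, OpenCV 4.12 (cv2) and the standard library are available. Lean on these libraries where they do the work, as an engineer would, in place of code of your own. Each camera call takes 0.05 s, during which the arm holds its last target. There are 200 camera calls.

## Working session

There is one attempt and no reset: what is moved stays moved. The work goes in short steps, Python scripts to look and compute and a shell command to move; the robot and the scene stay as the last step left them, time stands still between calls to the robot, and variables do not carry over. Pictures are saved under pics/ and viewed, about 8 in all and at most 12, crops included, and the job is handed in when it is done.

```bash
ls; mkdir -p pics; cat > h.py <<'E'
import numpy as np, cv2
from bench import arm
def ray(cal,px):
    K=np.array(cal["intrinsics"],float);d=np.array(cal["dist_coeffs"],float);R=np.array(cal["R"]);t=np.array(cal["t"]).ravel()
    u=cv2.undistortPoints(np.array([[px]],float),K,d)[0,0]
    return -R.T@t, R.T@np.array([u[0],u[1],1])
def onplane(cal,px,z):
    c,r=ray(cal,px); return c+r*(z-c[2])/r[2]
def proj(cal,P):
    return cv2.projectPoints(np.array(P,float).reshape(-1,3),cv2.Rodrigues(np.array(cal["R"],float))[0],np.array(cal["t"],float),np.array(cal["intrinsics"],float),np.array(cal["dist_coeffs"],float))[0][:,0]
def save(n,f): 
    im=arm.get_image(n); cv2.imwrite("pics/"+f,im[:,:,::-1]); return im
E
python3 - <<'E'
from h import *
s=arm.read_state();print(s["clock"],s["position"],s["ee_rot"])
H={"disc_white":83,"disc_blue":83,"disc_black":83,"vial":94,"weight":91,"gate":75}
ims=[]
for n in ["scene","side","wrist"]:
    im=arm.get_image(n);ims.append(im);cal=arm.calibration(n)
    for k,z in H.items():
        r=arm.find_in(n,k)
        for q in r[:2]: print(n,k,np.round(q["location"]),round(q["p"],2),np.round(onplane(cal,q["location"],z)))
cv2.imwrite("pics/a.png",cv2.resize(np.hstack(ims[:2]),(800,300))[:,:,::-1]);cv2.imwrite("pics/w.png",ims[2][:,:,::-1]);cv2.imwrite("pics/s.png",ims[0][:,:,::-1])
E
```

```text
pics
0.0 [6.24418994e+02 2.52507517e-02 2.30216117e+02] [-0.49953126 -0.49937578  0.5005162   0.50057556]
scene disc_blue [230. 181.] 0.56 [498.  -7.  83.]
scene disc_black [245. 196.] 0.45 [560. -27.  83.]
scene vial [216. 196.] 0.42 [495. -75.  94.]
scene gate [255. 195.] 0.87 [578.  -8.  75.]
side disc_blue [256. 206.] 0.59 [478.  -5.  83.]
side vial [279. 211.] 0.44 [507. -88.  94.]
side gate [259. 202.] 0.97 [511.  13.  75.]
wrist disc_blue [365. 176.] 0.7 [501.  -0.  83.]
wrist disc_black [315. 160.] 0.81 [560. -19.  83.]
wrist vial [384.  91.] 0.74 [496. -92.  94.]
wrist vial [314. 176.] 0.67 [563.  -4.  94.]
wrist weight [270. 285.] 0.87 [608. 137.  91.]
wrist gate [312. 176.] 0.87 [560.   2.  75.]
```

View pics/a.png

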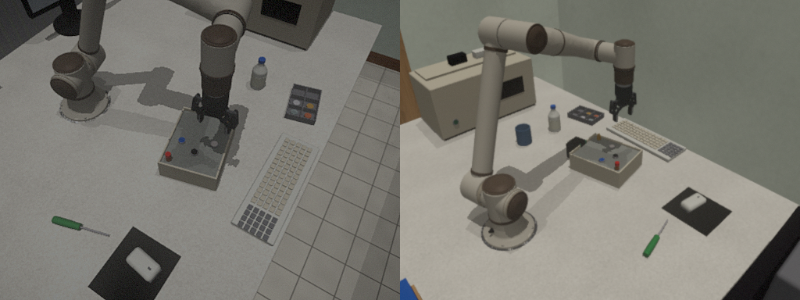

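View pics/w.png

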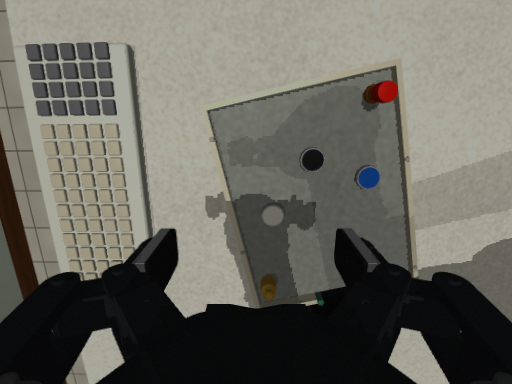

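Wrist view: back edge of the tray runs (210,110)–(398,65). White disc is at (273,215), black (312,160), blue (368,177), vial (385,92), weight (268,287), and the gate is hidden near (320,298). Tool x is about world +y, which is the push direction. I'll shift along it so the gate comes into view.

```bash
python3 -m creep '[{"delta_pos":[9,0,2],"rot":[0,0,0],"jaw":85},{"delta_pos":[9,0,2],"rot":[0,0,0],"jaw":85},{"delta_pos":[9,0,2],"rot":[0,0,0],"jaw":85},{"delta_pos":[9,0,2],"rot":[0,0,0],"jaw":85},{"delta_pos":[9,0,2],"rot":[0,0,0],"jaw":85},{"delta_pos":[9,0,2],"rot":[0,0,0],"jaw":85},{"delta_pos":[9,0,2],"rot":[0,0,0],"jaw":85},{"delta_pos":[9,0,2],"rot":[0,0,0],"jaw":85},{"delta_pos":[0,0,0],"rot":[0,0,0],"jaw":85},{"delta_pos":[0,0,0],"rot":[0,0,0],"jaw":85}]'
python3 - <<'E'
from h import *
im=save("wrist","w2.png");cal=arm.calibration("wrist")
cv2.imwrite("pics/w2b.png",cv2.resize(im[:340,150:450],None,fx=1.75,fy=1.75,interpolation=cv2.INTER_CUBIC)[:,:,::-1])
import pickle;pickle.dump({k:np.array(cal[k]) for k in ("intrinsics","dist_coeffs","R","t")},open("cal2.pkl","wb"))
for k,z in {"disc_white":83,"disc_blue":83,"disc_black":83,"vial":113,"weight":107,"gate":75,"slot":5,"tray":80}.items():
    for q in arm.masks_of("wrist",k)[:2]: print(k,np.round(q["location"],1),round(q["p"],2),np.round(onplane(cal,q["location"],z),1),q["pixels"].sum())
E
```

```text
clock: 1.88
position: [608.9, 72.7, 231.4]
ee_rot: [0.5, 0.5, -0.5, -0.5]
contact_force: [0.0, -0.5, 0.8]
gripper_width: 85.0
disc_white [259.  154.7] 0.71 [605.9  47.3  83. ] 461
disc_white [307.2 126.4] 0.71 [554.1  16.6  83. ] 47234
disc_blue [359.7 108.2] 0.82 [499.   -2.6  83. ] 501
disc_black [301.3  92. ] 0.74 [562.  -18.5  83. ] 547
vial [371.9  11.7] 0.61 [507.1 -84.3 113. ] 721
weight [256.7 235. ] 0.8 [608.4 132.6 107. ] 328
gate [308.6 127.1] 0.66 [551.   17.7  75. ] 46917
slot [305.5 127.4] 0.64 [541.4  21.2   5. ] 47394
tray [308.  130.2] 0.67 [552.5  20.8  80. ] 46663
```

View pics/w2b.png

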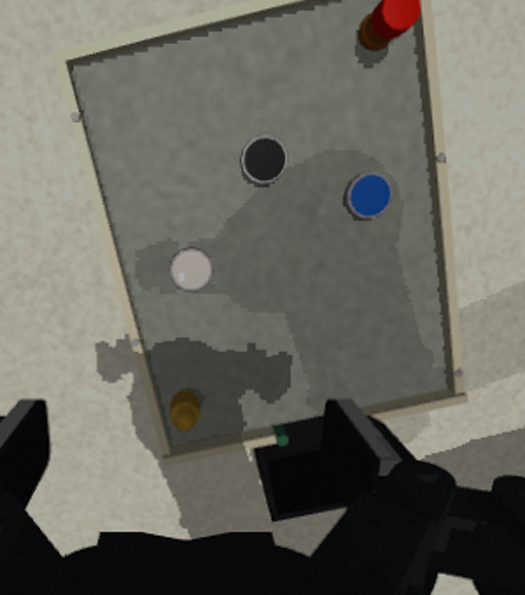

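Cropped view: one green post at crop (283,438). The front wall top runs (163,457)–(466,399), left rim (70,62)–(163,455), right rim (424,10)–(460,395). I'll fit the tray pose from these.

```bash
cat > fit.py <<'E'
from h import *
import pickle
cal=pickle.load(open("cal2.pkl","rb"))
P=lambda c,z:onplane(cal,(c[0]/1.75+150,c[1]/1.75),z)
L=[P(c,85)[:2] for c in [(75,64),(166,445)]];R=[P(c,85)[:2] for c in [(424,20),(455,385)]]
F=[P(c,89)[:2] for c in [(165,457),(466,399)]];B=[P(c,85)[:2] for c in [(75,60),(335,-2)]]
post=P((283,438),91)[:2]
ang=lambda v:np.degrees(np.arctan2(v[1],v[0]))
print("L dir",ang(L[1]-L[0])-90,"R",ang(R[1]-R[0])-90,"F",ang(F[0]-F[1]),"B",ang(B[0]-B[1]),"Flen",np.linalg.norm(F[0]-F[1]))
for yaw in [np.mean([ang(L[1]-L[0])-90,ang(R[1]-R[0])-90,ang(F[0]-F[1]),ang(B[0]-B[1])])]:
    a=np.radians(yaw);ex=np.array([np.cos(a),np.sin(a)]);ey=np.array([-ex[1],ex[0]])
    print("yaw",yaw)
    for n,S in dict(L=L,R=R,F=F,B=B,post=[post]).items():print(n,[(round(p@ex,1),round(p@ey,1)) for p in S])
    for n,p in dict(white=(605.9,47.3),blue=(499,-2.6),black=(562,-18.5),vial=(507.1,-84.3),weight=(608.4,132.6)).items():print(n,np.round([np.dot(p,ex),np.dot(p,ey)],1))
E
python3 fit.py
```

```text
L dir 11.589676696367803 R 12.834980522682798 F 11.902007641671759 B 12.35449147129942 Flen 208.542012519432
yaw 12.170289083005445
L [(np.float64(641.9), np.float64(-210.8)), (np.float64(644.3), np.float64(33.8))]
R [(np.float64(445.3), np.float64(-192.7)), (np.float64(442.7), np.float64(31.8))]
F [(np.float64(646.4), np.float64(40.6)), (np.float64(437.9), np.float64(41.6))]
B [(np.float64(641.3), np.float64(-212.8)), (np.float64(493.0), np.float64(-213.2))]
post [(np.float64(564.3), np.float64(42.3))]
white [602.3 -81.5]
blue [ 487.2 -107.7]
black [ 545.5 -136.6]
vial [ 477.9 -189.3]
weight [622.7   1.4]
```

```bash
python3 -m creep '[{"delta_pos":[0,0,0],"rot":[0,-0.107,0],"jaw":20},{"delta_pos":[0,0,0],"rot":[0,-0.106,0],"jaw":20},{"delta_pos":[-10,14,1.3],"rot":[0,0,0],"jaw":20},{"delta_pos":[-10,14,1.3],"rot":[0,0,0],"jaw":20},{"delta_pos":[-10,14,1.3],"rot":[0,0,0],"jaw":20},{"delta_pos":[-10,14,1.3],"rot":[0,0,0],"jaw":20},{"delta_pos":[-10,14,1.3],"rot":[0,0,0],"jaw":20},{"delta_pos":[-9,14,1.5],"rot":[0,0,0],"jaw":20},{"delta_pos":[0,0,0],"rot":[0,0,0],"jaw":20},{"delta_pos":[0,0,0],"rot":[0,0,0],"jaw":20}]'
cat >> h.py <<'E'
from scipy.spatial.transform import Rotation as Ro
a=np.radians(12.2);ex=np.array([np.cos(a),np.sin(a)]);ey=np.array([-ex[1],ex[0]]);O=np.array([542.5,-78.])
def tray(p): return np.round(np.array([np.dot(p[:2],ex),np.dot(p[:2],ey)])-O,1)
def world(tx,ty,tz): return np.r_[(tx+O[0])*ex+(ty+O[1])*ey,tz]
def state():
    s=arm.read_state();T=Ro.from_quat(s["ee_rot"]).as_matrix()
    print("t",round(s["clock"],2),"tcp tray",tray(s["position"]),"z",round(s["position"][2],1),"yaw",round(np.degrees(np.arctan2(T[1,0],T[0,0]))-90,1),"tilt",np.round(T[:,1],3),"F",np.round(s["contact_force"],1),"w",round(s["gripper_width"],1))
E
python3 - <<'E'
from h import *
state()
im=arm.get_image("wrist");cal=arm.calibration("wrist")
for k,z in {"disc_white":83,"disc_black":83,"disc_blue":83,"weight":95}.items():
    for q in arm.masks_of("wrist",k)[:1]: print(k,np.round(q["location"],1),round(q["p"],2),tray(onplane(cal,q["location"],z)),q["pixels"].sum())
im=im.copy()
pts=[world(x,y,85) for x,y in [(100,-140),(-100,-140),(100,115),(-100,115)]]+[world(x,115,75) for x in (-18,0,18)]
for p in proj(cal,pts): cv2.circle(im,tuple(int(v) for v in np.clip(p,-999,2000)),3,(255,0,0),1)
cv2.imwrite("pics/w3.png",im[:,:,::-1])
E
```

```text
clock: 3.17
position: [613.4, 12.2, 146.8]
ee_rot: [-0.444, -0.55, 0.551, 0.445]
contact_force: [0.8, 0.5, -0.1]
gripper_width: 20.2
t 3.17 tcp tray [ 59.6 -39.7] z 146.8 yaw 12.2 tilt [-0.001 -0.001 -1.   ] F [ 0.8  0.5 -0.1] w 20.2
disc_white [258.  236.7] 0.83 [59.1 -6. ] 833
disc_black [326.6 157. ] 0.42 [  4.9 -74.9] 48708
disc_blue [389.5 212.5] 0.78 [-51.9 -27.9] 920
```

View pics/w3.png

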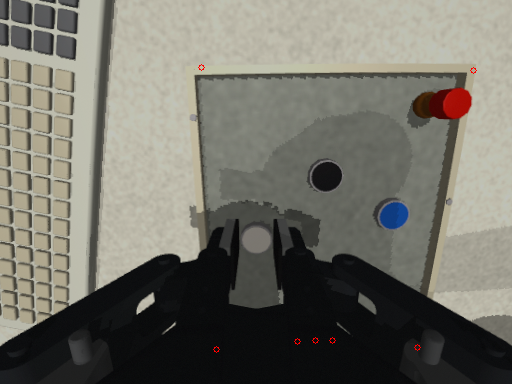

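The view shows the white disc at (258,237), centred between the fingertips (240–275). Predicted back corners are a few mm off the rim, so I'll check the gate again from above before the last part of the push. Descending behind white.

```bash
python3 -m creep '[{"delta_pos":[0,14,0],"rot":[0,0,0],"jaw":20},{"delta_pos":[0,14,0],"rot":[0,0,0],"jaw":20},{"delta_pos":[0,14,0],"rot":[0,0,0],"jaw":20},{"delta_pos":[0,10,0],"rot":[0,0,0],"jaw":20},{"delta_pos":[0,8,0],"rot":[0,0,0],"jaw":20},{"delta_pos":[0,5,0],"rot":[0,0,0],"jaw":20},{"delta_pos":[0,4,0],"rot":[0,0,0],"jaw":20},{"delta_pos":[0,0,0],"rot":[0,0,0],"jaw":20},{"delta_pos":[0,0,0],"rot":[0,0,0],"jaw":20},{"delta_pos":[3,0,0],"rot":[0,0,0],"jaw":20}]'
python3 -c "
from h import *
state()"
```

```text
clock: 4.25
position: [613.5, 15.4, 79.0]
ee_rot: [0.444, 0.551, -0.55, -0.444]
contact_force: [-0.2, 0.7, 0.5]
gripper_width: 20.3
t 4.25 tcp tray [ 60.4 -36.6] z 79.0 yaw 12.2 tilt [ 0.001  0.    -1.   ] F [-0.2  0.7  0.5] w 20.3
```

```bash
python3 -m creep '[{"delta_pos":[8,1.5,0],"rot":[0,0,0],"jaw":20},{"delta_pos":[5,0,0],"rot":[0,0,0],"jaw":20},{"delta_pos":[5,0,2],"rot":[0,0,0],"jaw":20},{"delta_pos":[5,0,3],"rot":[0,0,0],"jaw":20},{"delta_pos":[5,0,3],"rot":[0,0,0],"jaw":20},{"delta_pos":[5,0,3],"rot":[0,0,0],"jaw":20},{"delta_pos":[5,0,3],"rot":[0,0,0],"jaw":20},{"delta_pos":[5,0,3],"rot":[0,0,0],"jaw":20},{"delta_pos":[5,0,3],"rot":[0,0,0],"jaw":20},{"delta_pos":[2,0,1],"rot":[0,0,0],"jaw":20}]'
cat >> h.py <<'E'
def look(cam="wrist",d={"disc_white":83,"disc_blue":83,"disc_black":83},f=None,n=1):
    im=save(cam,f or "tmp.png");cal=arm.calibration(cam);T=arm.read_state()
    for k,z in d.items():
        for q in arm.masks_of(cam,k)[:n]: print(k,np.round(q["location"],1),round(q["p"],2),tray(onplane(cal,q["location"],z)),q["pixels"].sum())
    return im,cal
E
python3 -c "
from h import *
state();look()"
```

```text
clock: 5.08
position: [581.2, 60.6, 76.9]
ee_rot: [-0.444, -0.55, 0.55, 0.444]
contact_force: [-0.7, 0.2, -0.8]
gripper_width: 20.3
t 5.08 tcp tray [38.4 14.4] z 76.9 yaw 12.2 tilt [-0.  0. -1.] F [-0.7  0.2 -0.8] w 20.3
disc_white [257.1 266.1] 0.73 [38.3 32.1] 1492
disc_blue [428.3 164.5] 0.62 [-52.5 -28.3] 2338
disc_black [328.5 103. ] 0.64 [  3.2 -59. ] 2621
```

```bash
python3 -m creep '[{"delta_pos":[5,0,3],"rot":[0,0,0],"jaw":20},{"delta_pos":[5,0,3],"rot":[0,0,0],"jaw":20},{"delta_pos":[5,0,3],"rot":[0,0,0],"jaw":20},{"delta_pos":[5,0,3],"rot":[0,0,0],"jaw":20},{"delta_pos":[5,0,3],"rot":[0,0,0],"jaw":20},{"delta_pos":[5,0,3],"rot":[0,0,0],"jaw":20},{"delta_pos":[5,0,3],"rot":[0,0,0],"jaw":20},{"delta_pos":[3,0,2],"rot":[0,0,0],"jaw":20},{"delta_pos":[0,0,0],"rot":[0,0,0],"jaw":20},{"delta_pos":[-6,0,0],"rot":[0,0,0],"jaw":20}]' | head -2
python3 -m creep '[{"delta_pos":[-6,-10,0],"rot":[0,0,0],"jaw":20},{"delta_pos":[0,-15,0],"rot":[0,0,0],"jaw":20},{"delta_pos":[0,-20,0],"rot":[0,0,0],"jaw":20},{"delta_pos":[20,-20,0],"rot":[0,0,0],"jaw":20},{"delta_pos":[24,-20,0],"rot":[0,0,0],"jaw":20},{"delta_pos":[24,-15,0],"rot":[0,0,0],"jaw":20},{"delta_pos":[24,0,0],"rot":[0,0,0],"jaw":20},{"delta_pos":[24,0,0],"rot":[0,0,0],"jaw":20},{"delta_pos":[0,0,0],"rot":[0,0,0],"jaw":20},{"delta_pos":[0,0,0],"rot":[0,0,0],"jaw":20}]' | head -2
python3 - <<'E'
from h import *
state();im,cal=look(d={"disc_white":83,"disc_blue":83,"disc_black":83,"gate":75,"weight":92,"vial":94})
im=im.copy()
pts=[world(x,115,91) for x in (-18,18)]+[world(x,115,75) for x in (-18,18)]+[world(x,121,89) for x in (-100,100)]+[world(x,187,79) for x in (-35,35)]
for p in proj(cal,pts): cv2.circle(im,tuple(int(v) for v in np.clip(p,-999,2000)),2,(255,0,0),1);print(np.round(p))
cv2.imwrite("pics/w4.png",cv2.resize(im[:,80:430],(700,768))[:600,:,::-1])
import pickle;pickle.dump({k:np.array(cal[k]) for k in ("intrinsics","dist_coeffs","R","t")},open("cal4.pkl","wb"))
E
```

```text
clock: 6.12
position: [552.7, 87.1, 77.0]
clock: 6.95
position: [529.6, 194.2, 177.5]
t 6.95 tcp tray [ 16.1 155.9] z 177.5 yaw 12.3 tilt [ 0.001  0.    -1.   ] F [ 0.  -0.1 -0.1] w 20.2
disc_white [255.9  95.2] 0.91 [16.4 71.4] 881
gate [277.   82.8] 0.93 [-2.  60.5] 44044
weight [178.7 115.2] 0.78 [80.9 87.7] 584
[296. 148.]
[254. 148.]
[293. 146.]
[254. 146.]
[388. 155.]
[161. 154.]
[308. 220.]
[237. 220.]
```

View pics/w4.png

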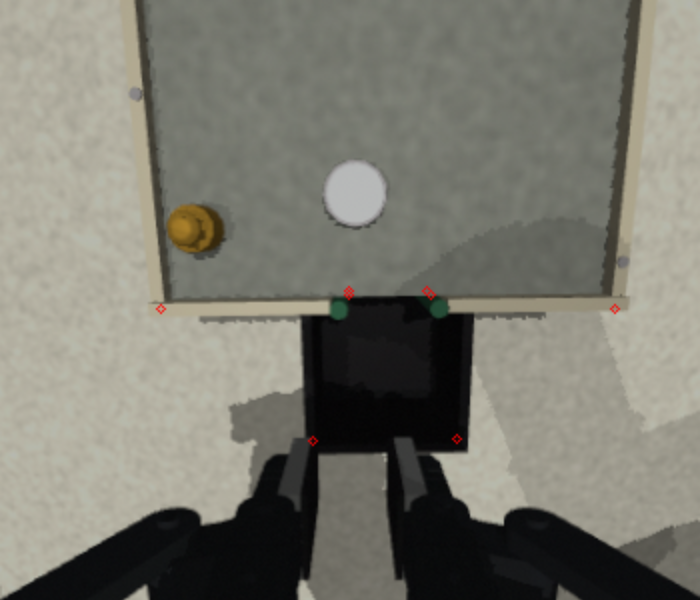

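View: white at crop (355,193), green posts at (339,308) and (440,308), weight at (194,228). The gate's x matches my tray frame to under 1 mm, and its y is about 2 mm further out. Returning behind white.

```bash
sed -i 's/542.5,-78\./542.5,-76./' h.py
python3 -m creep '[{"delta_pos":[-29,0,0],"rot":[0,0,0],"jaw":20},{"delta_pos":[-29,0,0],"rot":[0,0,0],"jaw":20},{"delta_pos":[-29,10,0],"rot":[0,0,0],"jaw":20},{"delta_pos":[-29,15,0],"rot":[0,0,0],"jaw":20},{"delta_pos":[0,25,0],"rot":[0,0,0],"jaw":20},{"delta_pos":[0,20,0],"rot":[0,0,0],"jaw":20},{"delta_pos":[0,15,0],"rot":[0,0,0],"jaw":20},{"delta_pos":[0,10,0],"rot":[0,0,0],"jaw":20},{"delta_pos":[0,5.5,0],"rot":[0,0,0],"jaw":20},{"delta_pos":[0,0,0],"rot":[0,0,0],"jaw":20}]' | head -2
python3 -c "
from h import *
state();look(d={'disc_white':83})"
```

```text
clock: 8.13
position: [553.9, 80.3, 76.2]
t 8.13 tcp tray [15.9 37.5] z 76.2 yaw 12.2 tilt [-0.001 -0.001 -1.   ] F [-0.3  1.2  0.8] w 19.8
disc_white [256.1 282.8] 0.97 [16.8 66.5] 1592
```

```bash

python3 -m creep '[{"delta_pos":[6,-1,0],"rot":[0,0,0],"jaw":20},{"delta_pos":[6,0,0],"rot":[0,0,0],"jaw":20},{"delta_pos":[4.8,0,2.7],"rot":[0,0,0],"jaw":20},{"delta_pos":[4.8,0,2.7],"rot":[0,0,0],"jaw":20},{"delta_pos":[4.8,0,2.7],"rot":[0,0,0],"jaw":20},{"delta_pos":[4.8,0,2.7],"rot":[0,0,0],"jaw":20},{"delta_pos":[4.8,0,2.6],"rot":[0,0,0],"jaw":20},{"delta_pos":[4.8,0,2.5],"rot":[0,0,0],"jaw":20},{"delta_pos":[4,0,0],"rot":[0,0,0],"jaw":20},{"delta_pos":[4,0,0],"rot":[0,0,0],"jaw":20}]' | head -2
python3 -c "
from h import *
state()"
```

```text
clock: 9.07
position: [527.8, 125.3, 77.4]
t 9.07 tcp tray [-0.2 86.9] z 77.4 yaw 12.2 tilt [-0. -0. -1.] F [-0.7  0.4  1.1] w 19.8
```

Now straight through, then back off and rise.

```bash

python3 -m creep '[{"delta_pos":[4,0,0],"rot":[0,0,0],"jaw":20},{"delta_pos":[4,0,0],"rot":[0,0,0],"jaw":20},{"delta_pos":[4,0,0],"rot":[0,0,0],"jaw":20},{"delta_pos":[2.5,0,0],"rot":[0,0,0],"jaw":20},{"delta_pos":[0,0,0],"rot":[0,0,0],"jaw":20},{"delta_pos":[-6,-2,0],"rot":[0,0,0],"jaw":20},{"delta_pos":[-10,-10,0],"rot":[0,0,0],"jaw":20},{"delta_pos":[0,-20,0],"rot":[0,0,0],"jaw":20},{"delta_pos":[0,-25,0],"rot":[0,0,0],"jaw":20},{"delta_pos":[0,-25,0],"rot":[0,0,0],"jaw":20}]'
python3 - <<'E'
from h import *
state()
for c in("scene","side","wrist"): print(c);look(c,d={"disc_white":83},f=c+"5.png")
ims=[cv2.imread(f"pics/{c}5.png") for c in("scene","side")]
out=[]
for c,im in zip(("scene","side"),ims):
    u=proj(arm.calibration(c),[world(0,150,75)])[0].astype(int)
    out.append(cv2.resize(im[u[1]-50:u[1]+50,u[0]-65:u[0]+65],(390,300),interpolation=cv2.INTER_CUBIC))
cv2.imwrite("pics/c5.png",np.hstack(out))
E
```

```text
clock: 9.9
position: [528.3, 122.0, 160.7]
ee_rot: [-0.444, -0.55, 0.55, 0.444]
contact_force: [1.4, 0.0, 0.1]
gripper_width: 20.2
t 9.9 tcp tray [-0.3 83.6] z 160.7 yaw 12.1 tilt [-0.001 -0.001 -1.   ] F [1.4 0.  0.1] w 20.2
scene
side
disc_white [260.9 199.6] 0.15 [-32.2 -20.6] 4542
wrist
disc_white [257.7 229.5] 0.45 [ -1.7 116.2] 197
```

View pics/c5.png

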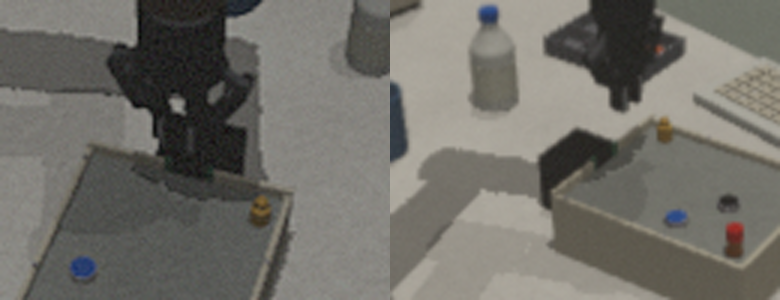

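The disc is gone from the deck in both outside views. The wrist network reports a small white patch near the gate, so I'll look from above it.

```bash

python3 -m creep '[{"delta_pos":[20,-4,0],"rot":[0,0,0],"jaw":20},{"delta_pos":[20,-4,0],"rot":[0,0,0],"jaw":20},{"delta_pos":[20,-4,0],"rot":[0,0,0],"jaw":20},{"delta_pos":[12,-4,0],"rot":[0,0,0],"jaw":20},{"delta_pos":[0,0,0],"rot":[0,0,0],"jaw":20},{"delta_pos":[0,0,0],"rot":[0,0,0],"jaw":20},{"delta_pos":[0,0,0],"rot":[0,0,0],"jaw":20},{"delta_pos":[0,0,0],"rot":[0,0,0],"jaw":20},{"delta_pos":[0,0,0],"rot":[0,0,0],"jaw":20},{"delta_pos":[0,0,0],"rot":[0,0,0],"jaw":20}]'|head -2
python3 - <<'E'
from h import *
state();im,cal=look(d={"disc_white":83,"weight":91})
cv2.imwrite("pics/w6.png",cv2.resize(im[60:260,160:380],(770,600),fx=0,fy=0)[:,:,::-1][:600])
E
```

```text
clock: 11.03
position: [513.2, 193.2, 175.1]
t 11.03 tcp tray [-1.000e-01  1.563e+02] z 175.1 yaw 12.2 tilt [-0. -0. -1.] F [ 0.1  0.2 -0.4] w 20.0
disc_white [254.2 161.6] 0.55 [  1.8 129.4] 453
weight [157.2 111. ] 0.86 [82.1 85.4] 631
```

View pics/w6.png

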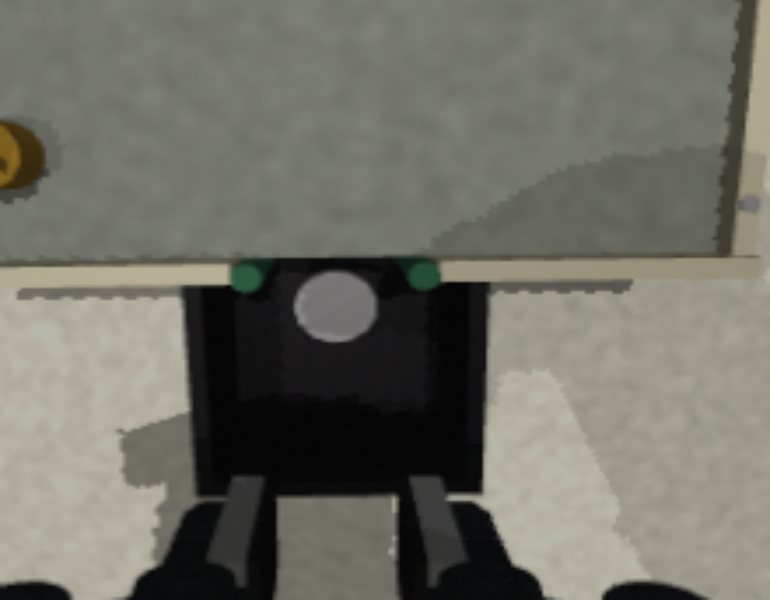

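White lies on the slot floor, at (335,305) between posts (247,277) and (424,275). Next, blue.

```bash

python3 -m creep '[{"delta_pos":[-24,0,6],"rot":[0,0,0],"jaw":20},{"delta_pos":[-24,0,6],"rot":[0,0,0],"jaw":20},{"delta_pos":[-24,0,6],"rot":[0,0,0],"jaw":20},{"delta_pos":[-24,0,6],"rot":[0,0,0],"jaw":20},{"delta_pos":[-24,0,6],"rot":[0,0,0],"jaw":20},{"delta_pos":[-24,4,6],"rot":[0,0,0],"jaw":20},{"delta_pos":[-24,5,6],"rot":[0,0,0],"jaw":20},{"delta_pos":[-24,8,6],"rot":[0,0,0],"jaw":20},{"delta_pos":[-26,8,4.4],"rot":[0,0,0],"jaw":20},{"delta_pos":[0,0,0],"rot":[0,0,0],"jaw":20}]'|head -2
python3 -c "
from h import *
state();look(d={'disc_blue':83,'disc_black':83,'vial':94},f='w7.png')"
```

```text
clock: 12.02
position: [506.5, -33.6, 148.8]
t 12.02 tcp tray [-54.6 -63.9] z 148.8 yaw 12.0 tilt [-0.004 -0.001 -1.   ] F [-0.3  0.  -0.3] w 20.2
disc_blue [257.1 234.8] 0.65 [-54.2 -30.3] 784
disc_black [187.4 202.8] 0.67 [  4.  -59.7] 799
vial [278.3 132.7] 0.85 [ -69.9 -117.5] 719
```

```bash

python3 -m creep '[{"delta_pos":[0,15,0],"rot":[0,0,0],"jaw":20},{"delta_pos":[0,15,0],"rot":[0,0,0],"jaw":20},{"delta_pos":[0,14,0],"rot":[0,0,0],"jaw":20},{"delta_pos":[0,10,0],"rot":[0,0,0],"jaw":20},{"delta_pos":[0,8,0],"rot":[0,0,0],"jaw":20},{"delta_pos":[0,5,0],"rot":[0,0,0],"jaw":20},{"delta_pos":[0,4,0],"rot":[0,0,0],"jaw":20},{"delta_pos":[0,0,0],"rot":[0,0,0],"jaw":20},{"delta_pos":[3,0,0],"rot":[0,0,0],"jaw":20},{"delta_pos":[0,0,0],"rot":[0,0,0],"jaw":20}]' | head -2
python3 -c "
from h import *
state();look(d={'disc_blue':83})"
```

```text
clock: 13.05
position: [507.8, -27.0, 79.9]
t 13.05 tcp tray [-51.9 -57.7] z 79.9 yaw 12.2 tilt [ 0.001  0.    -1.   ] F [-0.3  0.7 -0.4] w 20.0
disc_blue [261.1 276.6] 0.92 [-54.5 -31. ] 1333
```

```bash

python3 -m creep '[{"delta_pos":[5,2.5,2],"rot":[0,0,0],"jaw":20},{"delta_pos":[5,0,0],"rot":[0,0,0],"jaw":20},{"delta_pos":[5.5,0,-2.4],"rot":[0,0,0],"jaw":20},{"delta_pos":[5.5,0,-2.4],"rot":[0,0,0],"jaw":20},{"delta_pos":[5.5,0,-2.4],"rot":[0,0,0],"jaw":20},{"delta_pos":[5.5,0,-2.4],"rot":[0,0,0],"jaw":20},{"delta_pos":[5.5,0,-2.4],"rot":[0,0,0],"jaw":20},{"delta_pos":[5.5,0,-2.4],"rot":[0,0,0],"jaw":20},{"delta_pos":[5.5,0,-2.4],"rot":[0,0,0],"jaw":20},{"delta_pos":[5.5,0,-2.4],"rot":[0,0,0],"jaw":20}]' | head -2
python3 -c "
from h import *
state();look(d={'disc_blue':83,'disc_black':83,'vial':94})"
```

```text
clock: 13.98
position: [512.9, 29.7, 76.8]
t 13.98 tcp tray [-34.9  -3.4] z 76.8 yaw 12.2 tilt [-0. -0. -1.] F [-0.7 -1.5  0.7] w 20.0
disc_blue [255.1 265.7] 0.66 [-33.2  14.6] 1504
disc_black [182.4 136.8] 0.79 [  3.9 -59.6] 2405
vial [339.4  13. ] 0.62 [ -68.8 -112.5] 1699
```

```bash

python3 -m creep '[{"delta_pos":[5.7,0,-2.5],"rot":[0,0,0],"jaw":20},{"delta_pos":[5.7,0,-2.5],"rot":[0,0,0],"jaw":20},{"delta_pos":[5.7,0,-2.5],"rot":[0,0,0],"jaw":20},{"delta_pos":[5.7,0,-2.5],"rot":[0,0,0],"jaw":20},{"delta_pos":[5.7,0,-2.5],"rot":[0,0,0],"jaw":20},{"delta_pos":[5.7,0,-2.5],"rot":[0,0,0],"jaw":20},{"delta_pos":[5.7,0,-2.5],"rot":[0,0,0],"jaw":20},{"delta_pos":[5.7,0,-2.5],"rot":[0,0,0],"jaw":20},{"delta_pos":[5.7,0,-2.5],"rot":[0,0,0],"jaw":20},{"delta_pos":[5.7,0,-2.5],"rot":[0,0,0],"jaw":20}]' | head -2
python3 -c "
from h import *
state();look(d={'disc_blue':83})"
```

```text
clock: 15.02
position: [525.3, 90.7, 76.8]
t 15.02 tcp tray [-9.9 53.6] z 76.8 yaw 12.2 tilt [-0. -0. -1.] F [-0.5 -0.7 -0.9] w 20.2
disc_blue [252.3 265.3] 0.81 [-6.5 71.5] 1501
```

```bash

python3 -m creep '[{"delta_pos":[5,0,-2.4],"rot":[0,0,0],"jaw":20},{"delta_pos":[5,0,-2.4],"rot":[0,0,0],"jaw":20},{"delta_pos":[5,0,-2.4],"rot":[0,0,0],"jaw":20},{"delta_pos":[5,0,-2.2],"rot":[0,0,0],"jaw":20},{"delta_pos":[4,0,0],"rot":[0,0,0],"jaw":20},{"delta_pos":[4,0,0],"rot":[0,0,0],"jaw":20},{"delta_pos":[0,0,0],"rot":[0,0,0],"jaw":20},{"delta_pos":[0,0,0],"rot":[0,0,0],"jaw":20},{"delta_pos":[0,0,0],"rot":[0,0,0],"jaw":20},{"delta_pos":[0,0,0],"rot":[0,0,0],"jaw":20}]' | head -2
python3 -c "
from h import *
state();im,c=look(d={'disc_blue':83})
cv2.imwrite('pics/w8.png',cv2.resize(im[200:330,160:360],(800,520))[:,:,::-1])"
```

```text
clock: 15.95
position: [528.4, 119.2, 76.8]
t 15.95 tcp tray [-0.9 80.9] z 76.8 yaw 12.2 tilt [-0.  0. -1.] F [ 0.4  0.3 -0.5] w 20.1
disc_blue [254.9 267.9] 0.77 [ 0.3 99.7] 1506
```

View pics/w8.png

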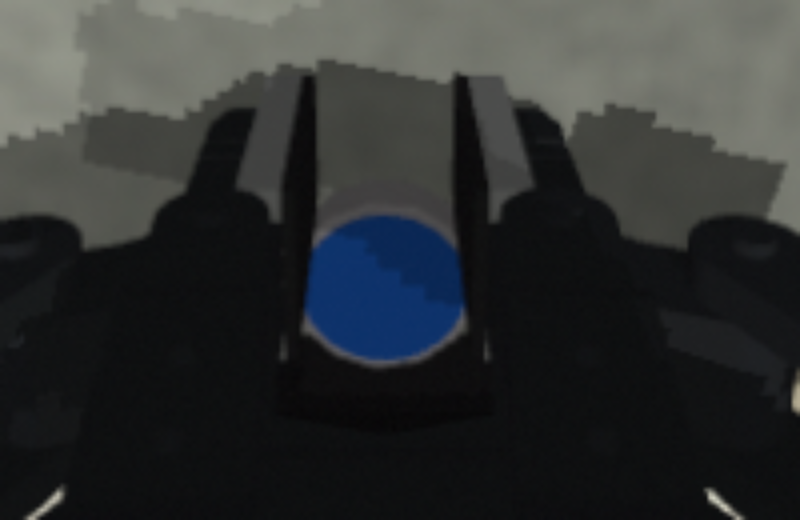

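Blue sits centred in the notch at crop (385,288), with the fingers on either side. Pushing it through.

```bash

python3 -m creep '[{"delta_pos":[4,0,-0.4],"rot":[0,0,0],"jaw":20},{"delta_pos":[4,0,0],"rot":[0,0,0],"jaw":20},{"delta_pos":[4,0,0],"rot":[0,0,0],"jaw":20},{"delta_pos":[4,0,0],"rot":[0,0,0],"jaw":20},{"delta_pos":[4,0,0],"rot":[0,0,0],"jaw":20},{"delta_pos":[0.5,0,0],"rot":[0,0,0],"jaw":20},{"delta_pos":[0,0,0],"rot":[0,0,0],"jaw":20},{"delta_pos":[-6,-2,0],"rot":[0,0,0],"jaw":20},{"delta_pos":[-10,-10,0],"rot":[0,0,0],"jaw":20},{"delta_pos":[0,-25,0],"rot":[0,0,0],"jaw":20}]' |head -2
python3 -m creep '[{"delta_pos":[0,-25,0],"rot":[0,0,0],"jaw":20},{"delta_pos":[0,-25,0],"rot":[0,0,0],"jaw":20},{"delta_pos":[20,-10,0],"rot":[0,0,0],"jaw":20},{"delta_pos":[25,0,0],"rot":[0,0,0],"jaw":20},{"delta_pos":[25,0,0],"rot":[0,0,0],"jaw":20},{"delta_pos":[0,0,0],"rot":[0,0,0],"jaw":20},{"delta_pos":[0,0,0],"rot":[0,0,0],"jaw":20},{"delta_pos":[0,0,0],"rot":[0,0,0],"jaw":20},{"delta_pos":[0,0,0],"rot":[0,0,0],"jaw":20},{"delta_pos":[0,0,0],"rot":[0,0,0],"jaw":20}]' |head -2
python3 - <<'E'
from h import *
state();im,cal=look(d={"disc_white":13,"disc_blue":13,"weight":91})
cv2.imwrite("pics/w9.png",cv2.resize(im[60:260,160:380],(660,600))[:,:,::-1])
E
```

```text
clock: 16.88
position: [525.7, 121.1, 111.6]
clock: 17.72
position: [513.2, 191.2, 173.8]
t 17.72 tcp tray [ -0.5 154.4] z 173.8 yaw 12.1 tilt [-0. -0. -1.] F [-0.3 -0.5  0.2] w 19.8
disc_white [256.3 170.1] 0.81 [ -0.7 149.4] 301
disc_blue [255.8 154.9] 0.55 [ -0.2 131.6] 421
weight [157.3 116.2] 0.94 [81.5 87.7] 634
```

View pics/w9.png

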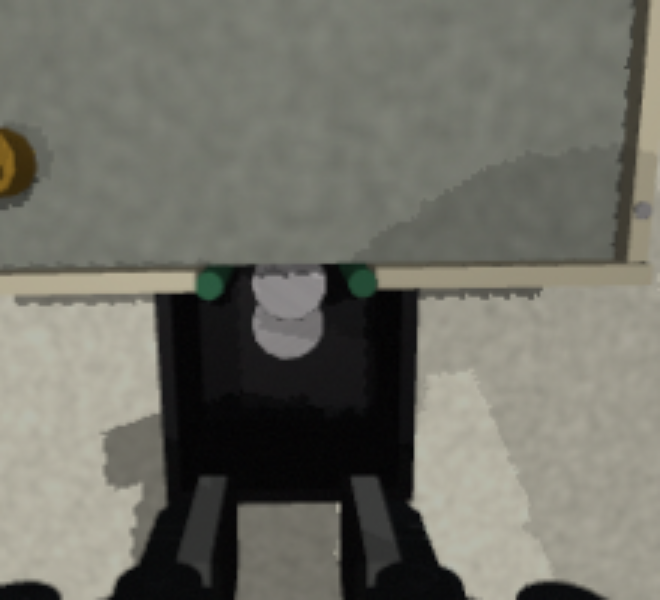

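Two grey faces, one on top of the other, lie at (290,288) and (288,325). Both are at floor-level size, so blue has landed in the slot upside down on white. Now black.

```bash

python3 -m creep '[{"delta_pos":[-27,0,-0.5],"rot":[0,0,0],"jaw":20},{"delta_pos":[-27,0,-0.5],"rot":[0,0,0],"jaw":20},{"delta_pos":[-27,0,-0.5],"rot":[0,0,0],"jaw":20},{"delta_pos":[-27,0,-0.5],"rot":[0,0,0],"jaw":20},{"delta_pos":[-27,0,-0.5],"rot":[0,0,0],"jaw":20},{"delta_pos":[-27,4,-0.5],"rot":[0,0,0],"jaw":20},{"delta_pos":[-27,5,-0.5],"rot":[0,0,0],"jaw":20},{"delta_pos":[-27,8,-0.5],"rot":[0,0,0],"jaw":20},{"delta_pos":[-27,8,-0.5],"rot":[0,0,0],"jaw":20},{"delta_pos":[-5,0,0],"rot":[0,0,0],"jaw":20}]'|head -2
python3 -m creep '[{"delta_pos":[0,15,0],"rot":[0,0,0],"jaw":20},{"delta_pos":[0,15,0],"rot":[0,0,0],"jaw":20},{"delta_pos":[0,0,0],"rot":[0,0,0],"jaw":20},{"delta_pos":[0,0,0],"rot":[0,0,0],"jaw":20},{"delta_pos":[0,0,0],"rot":[0,0,0],"jaw":20},{"delta_pos":[0,0,0],"rot":[0,0,0],"jaw":20},{"delta_pos":[0,0,0],"rot":[0,0,0],"jaw":20},{"delta_pos":[0,0,0],"rot":[0,0,0],"jaw":20},{"delta_pos":[0,0,0],"rot":[0,0,0],"jaw":20},{"delta_pos":[0,0,0],"rot":[0,0,0],"jaw":20}]'|head -2
python3 -c "
from h import *
state();look(d={'disc_black':83,'vial':94})"
```

```text
clock: 18.75
position: [569.2, -52.4, 146.9]
clock: 19.58
position: [570.0, -49.1, 119.1]
t 19.58 tcp tray [  4.3 -92.4] z 119.1 yaw 12.2 tilt [ 0.001  0.    -1.   ] F [-0.7  1.3  0.5] w 19.9
disc_black [258.3 250. ] 0.7 [  2.9 -62.1] 1062
vial [375.7 184. ] 0.72 [ -74.4 -116.3] 1513
```

```bash

python3 -m creep '[{"delta_pos":[0,14,0],"rot":[0,0,0],"jaw":20},{"delta_pos":[0,12,0],"rot":[0,0,0],"jaw":20},{"delta_pos":[0,8,0],"rot":[0,0,0],"jaw":20},{"delta_pos":[0,4,0],"rot":[0,0,0],"jaw":20},{"delta_pos":[0,4,0],"rot":[0,0,0],"jaw":20},{"delta_pos":[0,0,0],"rot":[0,0,0],"jaw":20},{"delta_pos":[5,0,0],"rot":[0,0,0],"jaw":20},{"delta_pos":[5,0,0],"rot":[0,0,0],"jaw":20},{"delta_pos":[5,0,0],"rot":[0,0,0],"jaw":20},{"delta_pos":[5,0,0],"rot":[0,0,0],"jaw":20}]' | head -2
python3 -c "
from h import *
state();look(d={'disc_black':83})"
```

```text
clock: 20.57
position: [565.8, -29.0, 77.3]
t 20.57 tcp tray [  4.4 -71.9] z 77.3 yaw 12.2 tilt [ 0.001  0.    -1.   ] F [-0.4  0.4  0.5] w 20.2
disc_black [258.8 266.6] 0.84 [  3.2 -52.9] 1533
```

In the notch. On to y ≈ 78 (150 mm), drifting 4.5 mm back to the centre line.

```bash

python3 -m creep '[{"delta_pos":[6,0,0.3],"rot":[0,0,0],"jaw":20},{"delta_pos":[6,0,0.3],"rot":[0,0,0],"jaw":20},{"delta_pos":[6,0,0.3],"rot":[0,0,0],"jaw":20},{"delta_pos":[6,0,0.3],"rot":[0,0,0],"jaw":20},{"delta_pos":[6,0,0.3],"rot":[0,0,0],"jaw":20},{"delta_pos":[6,0,0.3],"rot":[0,0,0],"jaw":20},{"delta_pos":[6,0,0.3],"rot":[0,0,0],"jaw":20},{"delta_pos":[6,0,0.3],"rot":[0,0,0],"jaw":20},{"delta_pos":[6,0,0.3],"rot":[0,0,0],"jaw":20},{"delta_pos":[6,0,0.3],"rot":[0,0,0],"jaw":20}]' | head -2
python3 -m creep '[{"delta_pos":[6,0,0.2],"rot":[0,0,0],"jaw":20},{"delta_pos":[6,0,0.2],"rot":[0,0,0],"jaw":20},{"delta_pos":[6,0,0.2],"rot":[0,0,0],"jaw":20},{"delta_pos":[6,0,0.2],"rot":[0,0,0],"jaw":20},{"delta_pos":[6,0,0.2],"rot":[0,0,0],"jaw":20},{"delta_pos":[6,0,0.2],"rot":[0,0,0],"jaw":20},{"delta_pos":[6,0,0.2],"rot":[0,0,0],"jaw":20},{"delta_pos":[6,0,0],"rot":[0,0,0],"jaw":20},{"delta_pos":[6,0,0],"rot":[0,0,0],"jaw":20},{"delta_pos":[6,0,0],"rot":[0,0,0],"jaw":20}]' | head -2
python3 -c "
from h import *
state();look(d={'disc_black':83})"
```

```text
clock: 21.5
position: [549.9, 29.0, 76.8]
clock: 22.33
position: [535.9, 87.3, 76.8]
t 22.33 tcp tray [-0.3 48.1] z 76.8 yaw 12.2 tilt [ 0.  0. -1.] F [ 0.7 -0.6  2.1] w 20.1
disc_black [257.8 264.9] 0.55 [-0.7 65.7] 1525
```

```bash

python3 -m creep '[{"delta_pos":[4.5,0,-0.2],"rot":[0,0,0],"jaw":20},{"delta_pos":[4.5,0,0],"rot":[0,0,0],"jaw":20},{"delta_pos":[4.5,0,0],"rot":[0,0,0],"jaw":20},{"delta_pos":[4.5,0,0],"rot":[0,0,0],"jaw":20},{"delta_pos":[4.5,0,0],"rot":[0,0,0],"jaw":20},{"delta_pos":[4.5,0,0],"rot":[0,0,0],"jaw":20},{"delta_pos":[4.5,0,0],"rot":[0,0,0],"jaw":20},{"delta_pos":[4.5,0,0],"rot":[0,0,0],"jaw":20},{"delta_pos":[4.5,0,0],"rot":[0,0,0],"jaw":20},{"delta_pos":[4,0,0],"rot":[0,0,0],"jaw":20}]' |head -2
python3 -m creep '[{"delta_pos":[4.5,0,0],"rot":[0,0,0],"jaw":20},{"delta_pos":[4,0,0],"rot":[0,0,0],"jaw":20},{"delta_pos":[0,0,0],"rot":[0,0,0],"jaw":20},{"delta_pos":[0,0,0],"rot":[0,0,0],"jaw":20},{"delta_pos":[-6,-2,0],"rot":[0,0,0],"jaw":20},{"delta_pos":[-10,-10,0],"rot":[0,0,0],"jaw":20},{"delta_pos":[0,-25,0],"rot":[0,0,0],"jaw":20},{"delta_pos":[0,-25,0],"rot":[0,0,0],"jaw":20},{"delta_pos":[0,-25,0],"rot":[0,0,0],"jaw":20},{"delta_pos":[0,-10,0],"rot":[0,0,0],"jaw":20}]' |head -2
python3 -m creep '[{"delta_pos":[20,0,0],"rot":[0,0,0],"jaw":20},{"delta_pos":[25,0,0],"rot":[0,0,0],"jaw":20},{"delta_pos":[25,0,0],"rot":[0,0,0],"jaw":20},{"delta_pos":[0,0,0],"rot":[0,0,0],"jaw":20},{"delta_pos":[0,0,0],"rot":[0,0,0],"jaw":20},{"delta_pos":[0,0,0],"rot":[0,0,0],"jaw":20},{"delta_pos":[0,0,0],"rot":[0,0,0],"jaw":20},{"delta_pos":[0,0,0],"rot":[0,0,0],"jaw":20},{"delta_pos":[0,0,0],"rot":[0,0,0],"jaw":20},{"delta_pos":[0,0,0],"rot":[0,0,0],"jaw":20}]' |head -2
python3 - <<'E'
from h import *
state();im,cal=look(d={"disc_white":13,"disc_blue":21,"disc_black":29,"weight":91})
cv2.imwrite("pics/w10.png",cv2.resize(im[60:260,160:380],(660,600))[:,:,::-1])
E
```

```text
clock: 23.27
position: [526.7, 130.8, 76.8]
clock: 24.1
position: [530.4, 122.5, 178.4]
clock: 24.93
position: [513.7, 190.8, 173.8]
t 24.93 tcp tray [-1.000e-01  1.539e+02] z 173.8 yaw 12.2 tilt [-0. -0. -1.] F [-1.1  0.8  0.6] w 19.7
disc_white [252.8 175.8] 0.46 [  3.8 155.8] 110
disc_blue [256.7 150.1] 0.48 [ -0.8 124.6] 95
disc_black [257.2 163.1] 0.69 [ -1.3 137.8] 512
```

View pics/w10.png

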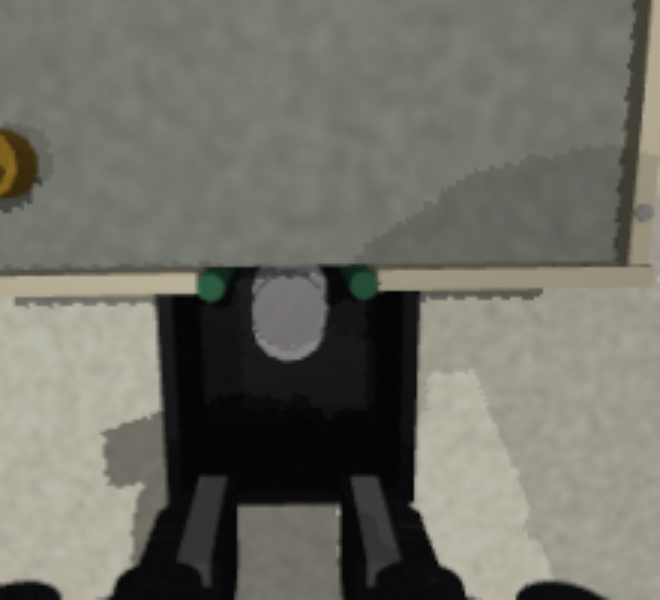

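The three discs lie stacked at the bottom of the slot at (290,310), with the flipped black disc on top. The deck is clear and the fingers are free. Handing in.

```bash
python3 -c "
from h import *
look('side',d={'vial':94,'weight':91,'mug':46,'dispersant':75})
print(arm.job_done())"
```

```text
vial [261.8 200.6] 0.61 [-48.4 -35.4] 4375
weight [195.7 153.8] 0.69 [ 81.2 380.5] 424
mug [158.7 171.3] 0.72 [-53.8 468.7] 537
dispersant [198.4 151.3] 0.85 [124.9 405.1] 427
the job is handed in; nothing more can be done
None
```

I swept the white, then the blue, then the black disc flat along the deck and through the gate. I held each in the notch between the fingertips, opened 20 mm, and lifted none. The job was handed in at about 25 s, with the arm standing still above the slot and touching nothing.

**Slot:** The wrist pictures after each push showed the disc down in the slot box. In the last one all three lie stacked near the gate. Blue and black came to rest face down, so only their grey undersides show. I identified them by the order they went in and by their being gone from the deck.

**Vial and weight:** The weight's wrist readings agreed within about 3 mm throughout. The vial's differed by about 5 mm from view to view, which I put down to its height and the viewing angle. I never sent the fingers near either.

**Checks that disagreed or failed:**
- My first tray fit was about 2 mm off along the deck. I corrected it from a view over the gate.
- The networks' last labels in the slot had low confidence because the discs overlap.
- In the final side-camera check, the networks mistook the whole tray for the vial and the bottle for the weight, so I ignored those two.
- I did not measure how far the mouse, bottle, mug and screwdriver moved, but the arm never went near them.

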